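# Close the slide incubator and hang its in-use tag

### The job

Close the slide incubator for its run: press both of its blue hinged covers down until their catches click and hold them shut. Then take the orange in-use tag out of its rack and hang it by its eye on the peg of the post. Leave the other glassware and things on the bench where they are.

Things in the scene. Friction and masses are not known exactly. Their poses are not given: they have to be found in the camera images.
- incubator: White bench-top slide incubator, 150 x 206 x 60 mm high, heavy, does not move. It has two bays side by side, each with a blue cover hinged along the rear (its +x side); the covers' free edges and catches are at the front (-x side). Origin on the bench under its middle, z up, +y to its left bay.
- cover_left (a joint): Hinge of the blue cover of the left (+y) bay: 105 mm from hinge to free edge, 86 mm wide, 6 mm thick. 0 rad = shut; starts open at 0.4 to 0.8 rad, free edge raised. A spring pushes it open unless, in the last 0.09 rad, the catch at its free edge snaps under a sprung pin (about 7 to 12 N near that edge). Held by its catch it reads under 0.02.
- cover_right (a joint): The same for the cover over the right (-y) bay.
- cover_left_press (a point): Point on the left cover's upper (outer) face, middle of the white stripe, 92 mm from the hinge line and 13 mm from the free edge: where to press. Moves with the cover; its z is the outward normal of the cover, its -x points from the hinge to the free edge. Shut, it is 66 mm above the bench.
- cover_right_press (a point): The same point on the right cover.
- cover_left_hinge (a point): Middle of the left cover's hinge line, 60 mm above the bench; the hinge runs along the incubator's y.
- cover_right_hinge (a point): The same for the right cover.
- tag: Orange plastic plate with a white label, 50 mm wide (its y), 120 mm tall (its z), 6 mm thick (its x), about 50 g, standing upright in the rack's slot. A round eye of 26 mm diameter goes through it along x, centred 76 mm above its lower edge and 44 mm below its top edge; above the eye are 31 mm of plain plate to grip. Origin at the middle of the lower edge.
- tag_eye (a point): Centre of the tag's eye; its x is the axis of the eye.
- tag_top (a point): Middle of the tag's top edge, 120 mm above its lower edge.
- rack: Grey slotted block, 64 x 90 x 36 mm high, fixed. The slot (9 mm wide, 56 mm long along y, floor 8 mm above the bench) holds the tag upright. Origin on the bench under its middle.
- post: Steel post of 14 mm diameter, 165 mm high, on a round 90 mm foot, fixed. From its top a red 8 mm thick peg runs 60 mm towards the post's -x, rising 6 mm, and ends in a tip turned up by another 5 mm. Nothing stands above the peg. Origin on the bench under the post.
- peg_seat (a point): Point on the peg's centre line, 35 mm out from the post's axis, 168.5 mm above the bench. The peg points along its -x.
- peg_tip (a point): Centre of the rounded peg's turned-up tip, 66 mm out from the post's axis, 176 mm above the bench; the tip's radius is 4 mm.
- amber_jar: Bystander: amber glass jar, 56 mm diameter, 85 mm high. Origin under its middle.
- reagent_bottle: Bystander: white bottle with green label and blue cap, 62 mm diameter, 150 mm high. Origin under its middle.
- flask: Bystander: conical glass flask, 76 mm diameter, 108 mm high. Origin under its middle.
- vial: Bystander: small glass vial with white cap, 28 mm diameter, 59 mm high. Origin under its middle.
- timer: Bystander: white bench timer, 30 x 65 x 65 mm. Origin under its middle.
- slide_box: Bystander: green slide box, 170 x 85 x 35 mm. Origin under its middle.

How it is judged (in metres and radians):
On the way, in this order (a step that is already met when the one before it is completed fails the run):
1. both covers are shut (under 0.035 rad) and held by their catches with the robot off them (value of joint each of cover_left, cover_right below 0.035 rad and contact force between each of the arm, the fingers and incubator below 0.2 N), for 0.3 s.
2. the tag hangs on the peg: the peg runs through its eye and carries it (x of tag_eye in the frame of post between -0.068 and -0.004 m and y of tag_eye in the frame of post between -0.014 and 0.014 m and z of tag_eye in the frame of post between 0.148 and 0.172 m and angle between tag's own z axis and vertical below 0.4 rad and contact force between tag and post above 0.1 N), for 0.2 s.
At the end, for the whole second after the job is handed in: Both covers held shut by their catches (under 0.035 rad each). The tag hangs at rest (under 0.05 m/s), upright within 0.4 rad, carried by the peg through its eye and clear of the rack: eye centre 4 to 68 mm out from the post's axis, within 14 mm sideways of the peg, 148 to 172 mm above the bench (all of step 2 and value of joint each of cover_left, cover_right below 0.035 rad and contact force between tag and rack below 0.05 N and linear speed of tag below 0.05 m/s); the robot touches nothing.
It fails at once if a bystander (jar, bottle, flask, vial, timer or slide box) is moved by more than 30 mm or tipped over (distance of any of amber_jar, reagent_bottle, flask, vial, timer, slide_box from where it was at the start of the episode above 0.03 m or angle between any of amber_jar, reagent_bottle, flask, vial, timer, slide_box's own z axis and vertical above 0.5 rad).
It also fails if it takes over 61 s, if anything falls off the work surface, if the arm or the gripper's body presses on something with over 40 N, if the wrist force passes 120 N, or if a joint passes its speed limit or range.

### The arm

A 6-joint arm with a two-finger parallel gripper is mounted at the origin on the work surface. World frame = base frame: x ahead of the robot, y to its left, z up, the work surface at z = 0. Lengths are in mm, angles in rad, forces in N, time in s.
With the tool pointing down it reaches from about 325 to 900 mm from the base axis. Payload 3.5 kg.
Tool frame: the origin (TCP) lies at the centre of the arm's flange, where the gripper is bolted on; the fingertips stand 173 mm ahead of it and the grasp point (between the pads) lies 155 mm ahead of it (bot.grip_point_offset is the z of the grasp point in the tool frame, in mm); z points along the fingers, y is the line along which they close (so a half turn about z gives the same grasp; the last joint's range is limited). The gripper opens to 85 mm and grips with 20 to 120 N. Pads are 22 mm wide; open, the fingers measure 114 mm over their backs; the gripper's body (76 mm by 85 mm) begins 54 mm behind the grasp point. The pads swing forward as they close: fully open they stand 13 mm farther back than shut.
Start: joints at [1.18, 0.276, -0.026, 1.268, 0, 1.467], TCP at [177.409, 599.29, 404.713] pointing down, gripper open.
Joint ranges: [-3.12, 3.12], [-0.85, 1.88], [-1.08, 1.24], [-1.95, 2.15], [-1.57, 1.53], [-3.14, 3.14]. Speed limits (rad/s): [2.57, 2.57, 3.14, 3.14, 3.14, 3.14].

### API

Orientations are given as a rotation vector (axis times angle).
In Python, from station import bot gives the robot as it stands.
- The arm moves only by the tool arm_command, never from a script. Its argument "rows" is a list of rows, each a list of 4 numbers: the shift along the tool's x, y, z as a fraction of full scale, then the turn about the tool's z as a fraction of full scale. A call has 1 to 5 rows; each row shifts and turns the commanded pose from where the row before left it, along the tool's axes as they then stand; what a row does not reach is not made up. Full scale, the value 1, is 0.02 m for a shift and 5 degrees for a turn. A row lasts 1/10 s, in which the tool goes at most 50 mm and 8.59 degrees, less where a joint would pass 70% of its speed; a pose out of reach is approached as far as the arm can. A call with a number of a shift or a turn outside -1 to 1 is refused whole. A call with a gripper value outside its range is refused whole. "gripper" is the finger opening in mm, from 0 to 85.4, set as the call begins (left out, the last holds). The fingers move at their own pace and stop on an object; "force" is the grip in N (left out, the last holds). Time passes only in rows, so rows that do not move let the fingers close. It gives the time, the measured TCP pose, the force, the opening and the grip force at its end, in the units of the state.
- bot.state(): the state, without advancing time (a new reading comes with each control period).
- bot.camera(name): name is "scene" or "top"; returns a dict with "pixels" (480x640x3 uint8, red, green, blue), "depth" (480x640 float32, mm along the optical axis (not along the pixel's ray), 0 where there is no reading), "mtx" (3x3 intrinsics, pixels), "k1" (the pictures are not rectified: a ray, as slopes to the right and down, at radius r is drawn at 1 + k1 r^2 times it, then the intrinsics apply), "extrinsics" (4x4, takes a point from camera to world coordinates). Camera axes: x right, y up, looking along -z (the intrinsics and any distortion apply to the point x, -y, -z); pixel columns grow to the right and rows downward; lengths in mm; the calibration is good to about 2 mm. A picture is of the moment at which its call begins.
- bot.job_done(): hands the job in; it is judged then, once.
The state is a dict: "clock": time; "joints": joint angles; "joint_velocities": joint speeds; "tau": joint torques, N m; "ee_pos": TCP position; "tcp_rot": TCP orientation; "wrist_force": force on the tool from outside, world axes, zero at the start; "moment": the same for the moment, N m; "gripper_width": finger opening in mm; "gripper_force": force on a finger pad.
Only numpy, scipy, OpenCV 4.12 (cv2) and the standard library are available. Lean on these libraries where they do the work, as an engineer would, in place of code of your own. Each camera call takes 0.05 s, during which the arm holds its last target. There are 200 camera calls.

## Working session

There is one attempt and no reset: what is moved stays moved. The work goes in short steps, Python scripts to look and compute and a tool call to move; the robot and the scene stay as the last step left them, time stands still between calls to the robot, and variables do not carry over. Pictures are saved under pics/ and viewed, at most 10 in all, crops included, and the job is handed in when it is done.

Besides the shell and the picture viewer there is one more tool, called as name(argument=value, ...) on one line, values as JSON. arm_command: Moves the arm, as the interface text tells. Shift numbers are shares of 0.02 m and turn numbers shares of 5 degrees, none past 1 either way. Its arguments: {"type":"object","properties":{"rows":{"type":"array"},"gripper":{"type":"number"},"force":{"type":"number"}},"required":["rows"]}

```bash
mkdir -p pics; ls
cat > h.py <<'E'
import numpy as np, cv2, pickle
from scipy.spatial.transform import Rotation as R
def snap(bot,name,tag):
    c=bot.camera(name); pickle.dump(c,open(f'pics/{tag}.pkl','wb'))
    cv2.imwrite(f'pics/{tag}.png',c['pixels'][:,:,::-1]); return c
def load(tag): return pickle.load(open(f'pics/{tag}.pkl','rb'))
def world(c):
    K=c['mtx'];v,u=np.mgrid[0:480,0:640].astype(float)
    p=np.stack([(u-K[0,2])/K[0,0],(v-K[1,2])/K[1,1]],-1)
    s=p.copy()
    for _ in range(10): s=p/(1+c['k1']*(s**2).sum(-1,keepdims=True))
    d=c['depth'][...,None].astype(float)
    P=np.concatenate([s[...,:1]*d,-s[...,1:]*d,-d,np.ones_like(d)],-1)
    W=(P@np.array(c['extrinsics']).T)[...,:3]; W[c['depth']<=0]=np.nan
    return W
E
python3 - <<'E'
from station import bot
from h import *
for n in ('scene','top'):
    c=snap(bot,n,n+'0'); print(n,c['mtx'],c['k1'],np.round(c['extrinsics'],3))
s=bot.state();print(s)
E
```

```text
pics
scene [[550.82652702   0.         319.21997927]
 [  0.         550.82652702 244.2579136 ]
 [  0.           0.           1.        ]] -0.07984544085903847 [[-5.390000e-01 -5.510000e-01  6.360000e-01  1.322671e+03]
 [ 8.420000e-01 -3.340000e-01  4.240000e-01  4.271340e+02]
 [-2.100000e-02  7.640000e-01  6.440000e-01  8.814530e+02]
 [ 0.000000e+00  0.000000e+00  0.000000e+00  1.000000e+00]]
top [[596.06758315   0.         316.77108816]
 [  0.         596.06758315 237.98040968]
 [  0.           0.           1.        ]] 0.024718909070504207 [[ 5.200000e-02  9.720000e-01 -2.280000e-01  2.555640e+02]
 [-9.990000e-01  5.000000e-02 -1.200000e-02 -8.147300e+01]
 [-1.000000e-03  2.290000e-01  9.730000e-01  1.499997e+03]
 [ 0.000000e+00  0.000000e+00  0.000000e+00  1.000000e+00]]
{'clock': 0.1, 'joints': array([ 1.17962734e+00,  2.77103543e-01, -2.77427890e-02,  1.26800097e+00,
        1.82654219e-05,  1.46741861e+00]), 'joint_velocities': array([ 6.02341133e-05, -3.07022292e-03,  1.56042793e-03,  1.53916302e-03,
        3.43348654e-04,  1.22757086e-03]), 'tau': array([ 9.60410362e-04, -4.46707428e+01,  2.96129000e+01,  8.44538037e-03,
       -4.90020909e-05,  1.54195317e-05]), 'ee_pos': array([177.25657894, 598.97148432, 403.64265827]), 'tcp_rot': array([-0.45042831, -3.10860803,  0.00311613]), 'wrist_force': array([-1.38392679, -0.35505819,  0.13370123]), 'moment': array([ 0.02506274,  0.0497045 , -0.04845034]), 'gripper_force': 0.0, 'gripper_width': 85.51111536887572}
```

View pics/scene0.png

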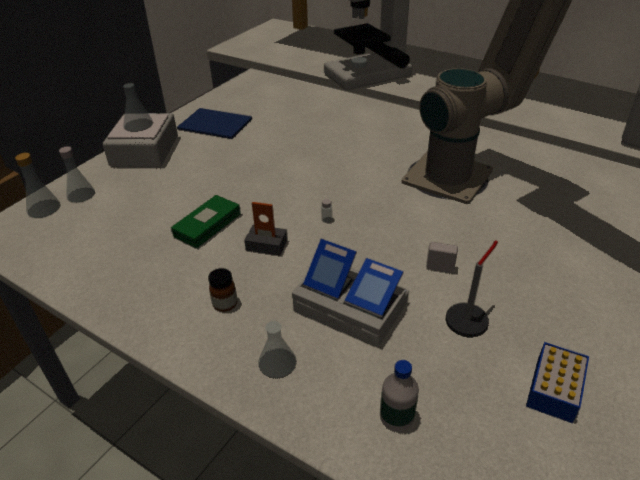

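View pics/top0.png

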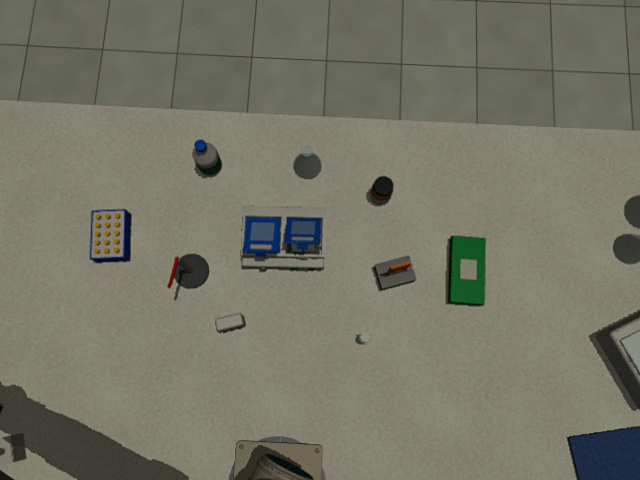

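The scene picture shows the incubator near (350,290), with its covers open towards the robot. The rack and tag are at (265,225) and the post with its red peg at (475,290). In the top picture these are at (283,238), (397,270) and (190,270).

Run:
```python
from h import *
np.set_printoptions(precision=1,suppress=True)
for n in ('scene0','top0'):
    c=load(n);W=world(c);hsv=cv2.cvtColor(c['pixels'],cv2.COLOR_RGB2HSV).astype(int);H,S,V=hsv[...,0],hsv[...,1],hsv[...,2]
    if n[0]=='s':
        reg={'tag':(245,195,285,245),'rack':(240,220,295,257),'peg':(465,235,500,270),'covL':(350,255,408,318),'covR':(303,238,357,300),'post':(455,255,490,310),'foot':(440,300,495,340)}
    else:
        reg={'tag':(380,255,415,280),'rack':(368,250,420,295),'peg':(160,250,190,295),'covL':(240,210,283,262),'covR':(284,210,326,262),'post':(165,245,200,290),'foot':(165,245,215,295)}
    for k,(a,b,e,f) in reg.items():
        sl=(slice(b,f),slice(a,e));w=W[sl];h,s,v=H[sl],S[sl],V[sl]
        ok=np.isfinite(w[...,0])
        if k=='tag': m=(h>4)&(h<18)&(s>150)&(w[...,2]>40)
        elif k=='peg': m=((h<6)|(h>172))&(s>150)&(w[...,2]>140)
        elif k[:3]=='cov': m=(h>105)&(h<125)&(s>120)&(w[...,2]>50)
        elif k=='rack': m=(abs(w[...,2]-36)<5)
        elif k=='post': m=(w[...,2]>30)&(w[...,2]<160)
        else: m=(w[...,2]>4)&(w[...,2]<20)
        p=w[m&ok]
        if len(p)<5: print(n,k,len(p));continue
        q=p-np.median(p,0);q=q[np.linalg.norm(q,axis=1)<150];ctr=np.median(p,0)
        U,D,Vt=np.linalg.svd(q-q.mean(0),full_matrices=False)
        print(n,k,len(p),'mean',ctr+q.mean(0),'min',p.min(0),'max',p.max(0));print(np.round(Vt,3),D/np.sqrt(len(q)))
        if k=='peg': print(p[np.argsort(p[:,0])][::4])
        if k=='rack' or k=='tag': r=cv2.minAreaRect(p[:,:2].astype(np.float32));print(r)
    m=(abs(W[...,2]-60)<5)
    a,b,e,f=(290,260,412,342) if n[0]=='s' else (236,200,330,275)
    mm=np.zeros_like(m);mm[b:f,a:e]=1
    p=W[m&mm];print('incub',len(p),cv2.minAreaRect(p[:,:2].astype(np.float32)),p[:,2].mean())
    m=(W[...,2]>8)&(W[...,2]<70)
    p=W[m&mm];print('incubfoot',cv2.minAreaRect(p[:,:2].astype(np.float32)))
```

```text
scene0 tag 461 mean [ 526.5 -261.7   90.9] min [ 513.1 -288.9   40.3] max [ 537.1 -236.6  131.6]
[[-0.   0.  -1. ]
 [-0.3  1.   0. ]
 [-1.  -0.3 -0. ]] [26.6 15.3  2.3]
((524.584716796875, -262.9850769042969), (16.312091827392578, 51.786808013916016), 17.37700080871582)
scene0 rack 508 mean [ 532.1 -254.4   36. ] min [ 479.9 -309.6   31. ] max [ 570.3 -208.4   41. ]
[[ 0.5 -0.9  0. ]
 [-0.9 -0.5  0. ]
 [ 0.   0.   1. ]] [28.3 17.1  2.1]
((524.5408325195312, -260.82720947265625), (70.56266784667969, 92.48275756835938), 18.73965072631836)
scene0 peg 86 mean [473.3 256.3 172.1] min [438.1 249.6 166.3] max [507.6 262.1 181.3]
[[ 1.  -0.1 -0.1]
 [-0.2 -0.5 -0.8]
 [ 0.   0.8 -0.5]] [20.9  1.9  1.6]
[[438.1 260.3 178.9]
 [441.9 260.1 176.3]
 [446.2 257.5 175.6]
 [447.7 261.6 178.5]
 [451.6 259.5 175.2]
 [453.2 262.1 174.9]
 [456.5 257.5 172.8]
 [462.3 259.5 172.7]
 [464.3 254.2 171.8]
 [467.5 258.7 176.2]
 [471.  255.  169.3]
 [475.1 253.9 171.9]
 [478.4 256.9 173.1]
 [481.3 254.6 169.1]
 [483.6 253.2 170.2]
 [489.2 255.2 170.1]
 [491.6 256.2 169.8]
 [494.9 253.5 168.5]
 [497.7 256.4 169.3]
[... 2306 characters left out ...]
2 mean [595.9 -29.  105.2] min [552.5 -70.8  50.3] max [644.3  14.  140.5]
[[-0.8  0.   0.6]
 [-0.  -1.   0. ]
 [-0.6 -0.  -0.8]] [35.8 27.2  6.2]
top0 post 95 mean [500.6 248.5  98.6] min [496.2 244.9  30.4] max [509.5 257.8 159.7]
[[-0.   0.  -1. ]
 [ 0.8 -0.6 -0. ]
 [-0.6 -0.8  0. ]] [38.9  4.   2.4]
top0 foot 925 mean [503.6 248.3  10.3] min [443.1 190.4   4. ] max [573.3 320.2  19.8]
[[-1.   0.2  0. ]
 [ 0.2  1.  -0. ]
 [ 0.  -0.   1. ]] [27.2 23.5  3.3]
incub 1266 ((606.814453125, 22.263038635253906), (130.47567749023438, 205.80166625976562), 1.6386404037475586) 59.47226747282178
incubfoot ((605.0106201171875, 19.93994140625), (186.2142333984375, 216.83506774902344), 5.508220195770264)
```

Run:
```python
from h import *
c=load('scene0')['pixels'][:,:,::-1]
a=cv2.resize(c[190:350,235:515],None,fx=2.8,fy=2.8,interpolation=cv2.INTER_CUBIC)
cv2.imwrite('pics/crop1.png',cv2.convertScaleAbs(a,alpha=1.4)[:600,:800])
```

```text
(no output)
```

View pics/crop1.png

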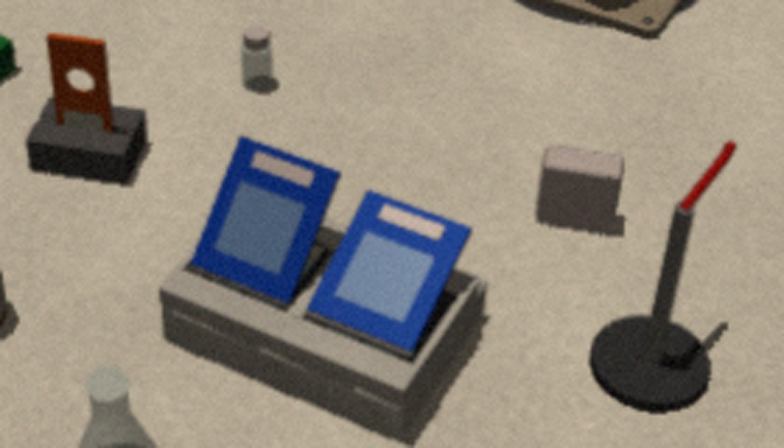

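The crop shows both covers raised towards the robot, the right one steeper. The tag stands in the rack with its eye clear, and the peg points at the robot with its tip near (730,147). Next I'll fit the covers and work out the tool axes.

Run:
```python
from h import *
np.set_printoptions(precision=2,suppress=True)
M=R.from_rotvec([-0.45042831,-3.10860803,0.00311613]).as_matrix();print(M)
yaw=np.radians(1.7);ex=np.array([np.cos(yaw),np.sin(yaw),0]);ey=np.array([-np.sin(yaw),np.cos(yaw),0])
for n,regs in (('scene0',{'L':(350,255,408,318),'R':(303,238,357,300)}),('top0',{'L':(240,210,283,262),'R':(284,210,326,262)})):
    c=load(n);W=world(c);hsv=cv2.cvtColor(c['pixels'],cv2.COLOR_RGB2HSV).astype(int)
    for k,(a,b,e,f) in regs.items():
        w=W[b:f,a:e].reshape(-1,3);g=hsv[b:f,a:e].reshape(-1,3)
        p=w[(g[:,0]>105)&(g[:,0]<125)&(g[:,1]>120)&(w[:,2]>62)]
        X=p@ex;Y=p@ey;Z=p[:,2]
        ok=abs(Y-np.median(Y))<45
        for _ in range(8):
            A=np.c_[X[ok],np.ones(ok.sum())];s=np.linalg.lstsq(A,Z[ok],rcond=None)[0];r=Z-np.c_[X,np.ones(len(X))]@s;ok=(abs(r)<4)&(abs(Y-np.median(Y[ok]))<45)
        th=np.arctan(-s[0]); # face line: h + t d + 6 n
        # hinge x: point at t=0: x=xh+6 sin, z=60+6cos
        z0=60+6*np.cos(th);x0=(z0-s[1])/s[0];xh=x0-6*np.sin(th)
        t=-(X[ok]-x0)*np.cos(th)+(Z[ok]-z0)*np.sin(th)
        print(n,k,ok.sum(),'theta',th,'hingeX',xh,'t',np.percentile(t,[1,99]),'Y',np.percentile(Y[ok],[1,50,99]), np.mean(np.percentile(Y[ok],[1,99])))
        # white stripe
        q=w[(g[:,1]<70)&(g[:,2]>130)&(w[:,2]>75)]
        if len(q)>4: print('  stripe',len(q),np.median(q,0), np.median(q@ex),np.median(q@ey))
print((np.array([598,22,0])@ex),(np.array([598,22,0])@ey))
```

```text
[[-0.96  0.28 -0.  ]
 [ 0.28  0.96 -0.  ]
 [ 0.   -0.   -1.  ]]
scene0 L 647 theta 0.4264527752584717 hingeX 639.2733381630622 t [  1.99 104.45] Y [38.71 81.94 96.95] 67.83118888109996
  stripe 75 [555.31  69.85 105.42] 557.1763781810336 53.37190063692865
scene0 R 623 theta 0.7365827770691646 hingeX 638.6711457607616 t [  1.97 103.78] Y [-62.51 -18.63  18.45] -22.028551412093556
top0 L 597 theta 0.4279484259215091 hingeX 637.8078680199873 t [  0.16 104.71] Y [11.57 53.88 94.98] 53.27657723096988
top0 R 461 theta 0.7254085449049812 hingeX 639.6319465217829 t [  4.29 107.3 ] Y [-88.16 -46.43  -4.68] -46.42318613954548
598.3894537212641 4.249902959730214
```

```bash
cat >> h.py <<'E'
def plan(goal,yaw,n,turn_rows=None,start=None):
    """rows (tool shares) taking the tool to goal (x,y,z mm), tool y at yaw deg; equal world steps"""
    from station import bot
    s=bot.state();p=np.array(s['ee_pos']);M=R.from_rotvec(s['tcp_rot']).as_matrix()
    if start is not None: p=np.array(start[:3],float)
    a0=np.degrees(np.arctan2(M[1,1],M[0,1])) if start is None or len(start)<4 else start[3]
    da=(yaw-a0+180)%360-180; t=turn_rows or n
    print('from',np.round(p,1),round(a0,1),'goal',goal,yaw,'F',np.round(s['wrist_force'],1),'clk',round(s['clock'],2),'grip',round(s['gripper_width'],1),round(s['gripper_force'],1))
    d=(np.array(goal)-p)/n
    for i in range(n):
        a=np.radians(a0+da*min(i/t,1)); y=np.array([np.cos(a),np.sin(a)]);x=np.array([-y[1],y[0]])
        r=[x@d[:2]/20,y@d[:2]/20,-d[2]/20,-da/t/5 if i<t else 0]
        print([round(float(v),2)+0 for v in r],end=',\n' if i%5==4 else ', ')
E
python3 -c "
from h import *
plan((562,71,303),0,30,15)"
```

```text
from [177.3 599.  403.6] 73.5 goal (562, 71, 303) 0 F [-1.4 -0.4  0.1] clk 0.1 grip 85.5 0.0
[-0.86, -0.66, 0.17, 0.98], [-0.92, -0.59, 0.17, 0.98], [-0.96, -0.5, 0.17, 0.98], [-1.0, -0.42, 0.17, 0.98], [-1.04, -0.33, 0.17, 0.98],
[-1.06, -0.24, 0.17, 0.98], [-1.08, -0.15, 0.17, 0.98], [-1.09, -0.06, 0.17, 0.98], [-1.09, 0.03, 0.17, 0.98], [-1.08, 0.13, 0.17, 0.98],
[-1.07, 0.22, 0.17, 0.98], [-1.04, 0.31, 0.17, 0.98], [-1.01, 0.4, 0.17, 0.98], [-0.98, 0.48, 0.17, 0.98], [-0.93, 0.56, 0.17, 0.98],
[-0.88, 0.64, 0.17, 0.0], [-0.88, 0.64, 0.17, 0.0], [-0.88, 0.64, 0.17, 0.0], [-0.88, 0.64, 0.17, 0.0], [-0.88, 0.64, 0.17, 0.0],
[-0.88, 0.64, 0.17, 0.0], [-0.88, 0.64, 0.17, 0.0], [-0.88, 0.64, 0.17, 0.0], [-0.88, 0.64, 0.17, 0.0], [-0.88, 0.64, 0.17, 0.0],
[-0.88, 0.64, 0.17, 0.0], [-0.88, 0.64, 0.17, 0.0], [-0.88, 0.64, 0.17, 0.0], [-0.88, 0.64, 0.17, 0.0], [-0.88, 0.64, 0.17, 0.0],
```

arm_command(rows=[[-0.86, -0.66, 0, 0.98], [-0.92, -0.59, 0, 0.98], [-0.96, -0.5, 0, 0.98], [-1, -0.42, 0, 0.98], [-1, -0.33, 0, 0.98]], gripper=0, force=40)

```text
clock: 0.6
ee_pos: [241.1, 511.0, 404.1]
tcp_rot: [-1.105, -2.941, 0.002]
wrist_force: [0.3, -0.5, 0.0]
gripper_width: 12.2
gripper_force: 0.0
```

arm_command(rows=[[-1, -0.24, 0, 0.98], [-1, -0.15, 0, 0.98], [-1, -0.06, 0, 0.98], [-1, 0.03, 0, 0.98], [-1, 0.13, 0, 0.98]])

```text
clock: 1.1
ee_pos: [300.3, 429.2, 404.2]
tcp_rot: [-1.704, -2.639, 0.002]
wrist_force: [0.0, -0.0, -0.5]
gripper_width: 0.1
gripper_force: 0.0
```

arm_command(rows=[[-1, 0.22, 0, 0.98], [-1, 0.31, 0, 0.98], [-1, 0.4, 0, 0.98], [-0.98, 0.48, 0, 0.98], [-0.93, 0.56, 0, 0.98]])

```text
clock: 1.6
ee_pos: [363.5, 343.6, 404.2]
tcp_rot: [-2.225, -2.218, 0.002]
wrist_force: [0.9, 0.6, -0.5]
gripper_width: -0.2
gripper_force: 0.0
```

arm_command(rows=[[-0.88, 0.64, 0, 0], [-0.88, 0.64, 0, 0], [-0.88, 0.64, 0, 0], [-0.88, 0.64, 0, 0], [-0.88, 0.64, 0, 0]])

```text
clock: 2.1
ee_pos: [427.5, 255.6, 404.2]
tcp_rot: [-2.221, -2.221, 0.001]
wrist_force: [0.1, -0.0, 0.3]
gripper_width: -0.3
gripper_force: 0.0
```

```bash
python3 -c "
from h import *
plan((562,71,303),0,11)"
```

```text
from [427.5 255.6 404.2] 0.0 goal (562, 71, 303) 0 F [ 0.1 -0.   0.3] clk 2.1 grip -0.3 0.0
[-0.84, 0.61, 0.46, 0.0], [-0.84, 0.61, 0.46, 0.0], [-0.84, 0.61, 0.46, 0.0], [-0.84, 0.61, 0.46, 0.0], [-0.84, 0.61, 0.46, 0.0],
[-0.84, 0.61, 0.46, 0.0], [-0.84, 0.61, 0.46, 0.0], [-0.84, 0.61, 0.46, 0.0], [-0.84, 0.61, 0.46, 0.0], [-0.84, 0.61, 0.46, 0.0],
[-0.84, 0.61, 0.46, 0.0],
```

arm_command(rows=[[-0.92, 0.67, 0.5, 0], [-0.92, 0.67, 0.5, 0], [-0.92, 0.67, 0.5, 0], [-0.92, 0.67, 0.5, 0], [-0.92, 0.67, 0.5, 0]])

```text
clock: 2.6
ee_pos: [494.5, 163.6, 353.8]
tcp_rot: [-2.221, -2.221, 0.001]
wrist_force: [-0.2, 0.8, 0.4]
gripper_width: 0.2
gripper_force: 0.0
```

arm_command(rows=[[-0.92, 0.67, 0.5, 0], [-0.92, 0.67, 0.5, 0], [-0.92, 0.67, 0.5, 0], [-0.92, 0.67, 0.5, 0], [-0.92, 0.67, 0.5, 0]])

```text
clock: 3.1
ee_pos: [561.5, 71.7, 303.8]
tcp_rot: [-2.221, -2.221, 0.001]
wrist_force: [-0.2, 0.7, 0.1]
gripper_width: -0.3
gripper_force: 0.0
```

arm_command(rows=[[0, -0.1, 0.6, 0], [0, -0.1, 0.6, 0], [0, -0.1, 0.6, 0], [0, -0.1, 0.6, 0], [0, -0.05, 0.5, 0]])

```text
clock: 3.6
ee_pos: [551.1, 73.1, 245.8]
tcp_rot: [-2.219, -2.222, 0.002]
wrist_force: [-5.4, 0.2, 16.9]
gripper_width: -0.5
gripper_force: 8.7
```

arm_command(rows=[[0, 0, 0.2, 0], [0, 0, 0.15, 0], [0, 0, 0.1, 0]])

```text
clock: 3.9
ee_pos: [551.4, 73.0, 239.0]
tcp_rot: [-2.219, -2.221, 0.002]
wrist_force: [-10.7, 0.1, 25.8]
gripper_width: -0.4
gripper_force: 12.7
```

arm_command(rows=[[0, 0, 0.15, 0], [0, 0, 0.1, 0]])

```text
clock: 4.1
ee_pos: [551.5, 73.1, 238.5]
tcp_rot: [-2.219, -2.222, 0.002]
wrist_force: [-20.3, -0.5, 52.7]
gripper_width: -0.0
gripper_force: 26.6
```

```bash
python3 -c "
from h import *
plan((562,71,303),0,1)"
```

```text
from [551.5  73.1 238.5] 0.1 goal (562, 71, 303) 0 F [-20.3  -0.5  52.7] clk 4.1 grip -0.0 26.6
[-0.11, 0.52, -3.23, 0.01],
```

arm_command(rows=[[0, 0, -1, 0], [0, 0.1, -1, 0], [-0.4, 0.3, -1, 0], [-0.9, 0.3, -1, 0], [-0.9, 0.3, -0.7, 0]])

```text
clock: 4.6
ee_pos: [572.9, 28.6, 328.0]
tcp_rot: [2.218, 2.222, 0.003]
wrist_force: [-0.0, 1.2, 0.4]
gripper_width: -0.4
gripper_force: 0.0
```

arm_command(rows=[[-1, 0.3, 0, 0], [-1, 0.2, 0, 0], [-0.9, 0.1, 0, 0]])

```text
clock: 4.9
ee_pos: [584.9, -30.1, 326.6]
tcp_rot: [2.22, 2.221, 0.001]
wrist_force: [-0.2, 0.5, 0.2]
gripper_width: 0.2
gripper_force: 0.0
```

Run:
```python
from h import *
from station import bot
plan((580,-30,325),0,1)
c=snap(bot,'top','top1');d=snap(bot,'scene','scene1')
a=cv2.resize(d['pixels'][150:350,235:515,::-1],None,fx=2.8,fy=2.8,interpolation=cv2.INTER_CUBIC)
cv2.imwrite('pics/crop2.png',cv2.convertScaleAbs(a,alpha=1.4)[:600,:800])
```

```text
from [584.9 -30.1 326.6] 0.0 goal (580, -30, 325) 0 F [-0.2  0.5  0.2] clk 4.9 grip 0.2 0.0
[0.0, -0.24, 0.08, 0.01],
```

View pics/crop2.png

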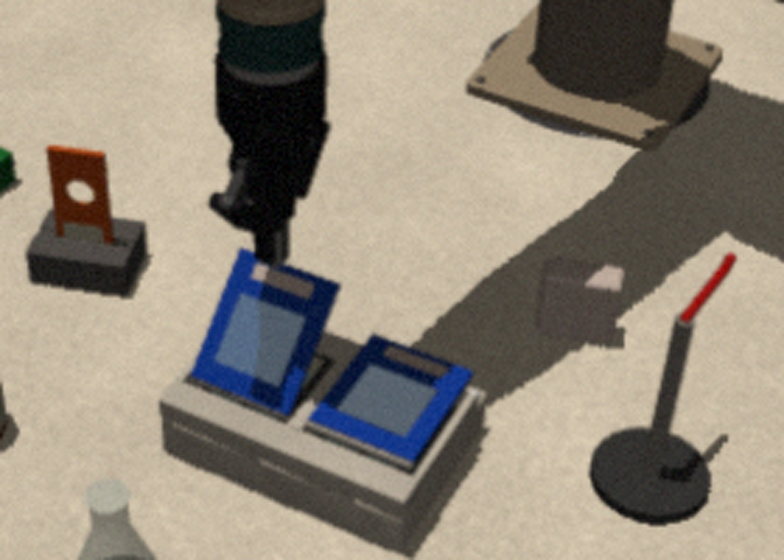

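The picture shows the left cover lying flat at about (390,400), with the right one still open and the fingers above it. I'll check the left cover's tilt numerically after pressing the right one.

arm_command(rows=[[0, -0.2, 0.6, 0], [0, -0.25, 0.7, 0], [0, -0.3, 0.8, 0], [0, -0.3, 0.8, 0], [0, -0.25, 0.7, 0]])

```text
clock: 5.5
ee_pos: [557.6, -28.4, 253.2]
tcp_rot: [-2.22, -2.223, -0.0]
wrist_force: [1.1, -0.7, 1.0]
gripper_width: -0.1
gripper_force: 0.9
```

arm_command(rows=[[0, -0.15, 0.45, 0], [0, 0, 0.25, 0], [0, 0, 0.15, 0], [0, 0, 0.1, 0]])

```text
clock: 5.9
ee_pos: [554.9, -28.5, 238.8]
tcp_rot: [-2.219, -2.222, 0.001]
wrist_force: [-12.3, 2.7, 34.5]
gripper_width: 0.1
gripper_force: 17.9
```

arm_command(rows=[[0, 0, 0.15, 0], [0, 0, 0.1, 0]])

```text
clock: 6.1
ee_pos: [555.0, -28.5, 238.3]
tcp_rot: [-2.219, -2.223, 0.001]
wrist_force: [-22.8, 3.2, 62.7]
gripper_width: -0.1
gripper_force: 31.8
```

arm_command(rows=[[0, 0, -1, 0], [0, 0, -1, 0], [-0.8, -0.3, -1, 0], [-1, -0.3, -1, 0], [-1, -0.3, 0, 0]])

```text
clock: 6.6
ee_pos: [538.2, -85.4, 313.3]
tcp_rot: [2.216, 2.221, 0.004]
wrist_force: [0.1, -0.0, -0.5]
gripper_width: -0.0
gripper_force: 0.0
```

```bash
cat > cov.py <<'E'
from h import *
from station import bot
yaw=np.radians(1.7);ex=np.array([np.cos(yaw),np.sin(yaw),0]);ey=np.array([-np.sin(yaw),np.cos(yaw),0])
for n in ('top','scene'):
    c=snap(bot,n,n+'2');W=world(c);X=W@ex;Y=W@ey;hsv=cv2.cvtColor(c['pixels'],cv2.COLOR_RGB2HSV)
    for k,y in (('L',53.4),('R',-46.4)):
        m=(abs(Y-y)<38)&(X>540)&(X<632)&(W[...,2]<130)&(W[...,2]>50)&(hsv[...,0]>100)&(hsv[...,0]<128)&(hsv[...,1]>90)
        if m.sum()>30: print(n,k,m.sum(),np.polyfit(X[m],W[...,2][m],1)[0],np.median(W[...,2][m]))
E
python3 cov.py; python3 -c "
from h import *
plan((523,-261.5,330),17.5,10)"
```

```text
top L 505 -0.007305754895899381 65.63649451873766
scene L 586 -0.007137954394701961 66.91102258164506
scene R 511 -0.008042219208604233 66.89536919625073
from [536.9 -86.4 311. ] -0.1 goal (523, -261.5, 330) 17.5 F [ 0.1 -0.3 -0.2] clk 6.7 grip -0.1 0.0
[-0.88, -0.07, -0.1, -0.35], [-0.87, -0.1, -0.1, -0.35], [-0.87, -0.12, -0.1, -0.35], [-0.87, -0.15, -0.1, -0.35], [-0.86, -0.18, -0.1, -0.35],
[-0.85, -0.2, -0.1, -0.35], [-0.85, -0.23, -0.1, -0.35], [-0.84, -0.25, -0.1, -0.35], [-0.83, -0.28, -0.1, -0.35], [-0.82, -0.3, -0.1, -0.35],
```

Both covers read flat in the images at about 66 mm. Now the tag.

arm_command(rows=[[-0.88, -0.07, -0.1, -0.36], [-0.87, -0.1, -0.1, -0.36], [-0.87, -0.12, -0.1, -0.36], [-0.87, -0.15, -0.1, -0.36], [-0.86, -0.18, -0.1, -0.36]], gripper=60)

```text
clock: 7.2
ee_pos: [530.2, -172.6, 319.6]
tcp_rot: [-2.036, -2.39, -0.0]
wrist_force: [0.3, -0.0, 0.3]
gripper_width: 59.3
gripper_force: 0.0
```

arm_command(rows=[[-0.85, -0.2, -0.1, -0.36], [-0.85, -0.23, -0.1, -0.36], [-0.84, -0.25, -0.1, -0.36], [-0.83, -0.28, -0.1, -0.36], [-0.82, -0.3, -0.1, -0.36]])

```text
clock: 7.7
ee_pos: [524.1, -259.9, 329.5]
tcp_rot: [-1.842, -2.542, -0.001]
wrist_force: [-0.1, -0.6, -0.6]
gripper_width: 59.8
gripper_force: 0.0
```

Run:
```python
from h import *
from station import bot
np.set_printoptions(precision=1,suppress=True)
plan((523.5,-262,273),18,4)
# post/peg in both initial views: fit of peg line and post axis
for n,(a,b,e,f) in (('scene0',(440,230,505,340)),('top0',(160,245,215,300))):
    c=load(n);W=world(c);hsv=cv2.cvtColor(c['pixels'],cv2.COLOR_RGB2HSV).astype(int)
    w=W[b:f,a:e].reshape(-1,3);g=hsv[b:f,a:e].reshape(-1,3)
    red=((g[:,0]<6)|(g[:,0]>172))&(g[:,1]>150)&(w[:,2]>155)
    p=w[red];k=np.polyfit(p[:,0],p[:,1],1);print(n,'\npeg yaw',np.degrees(np.arctan(k[0])),'y at 470:',np.polyval(k,470),'x range',np.percentile(p[:,0],[1,99]))
    q=w[(abs(w[:,2]-10)<4)&(g[:,2]<70)&(np.hypot(w[:,0]-506,w[:,1]-250)<60)];print('foot',cv2.minEnclosingCircle(q[:,:2].astype(np.float32)),len(q))
    cam=c['extrinsics'][:3,3];print('cam',cam)
    t=w[(w[:,2]>40)&(w[:,2]<150)&(np.hypot(w[:,0]-506,w[:,1]-250)<20)];print('postface',np.median(t,0))
    s=(0,0)
```

```text
from [ 524.1 -259.9  329.5] 18.1 goal (523.5, -262, 273) 18 F [-0.1 -0.6 -0.6] clk 7.7 grip 59.8 0.0
[-0.02, -0.02, 0.71, 0.01], [-0.02, -0.02, 0.71, 0.01], [-0.02, -0.02, 0.71, 0.01], [-0.02, -0.02, 0.71, 0.01], scene0 
peg yaw -6.930168457137495 y at 470: 256.7064449159666 x range [440.2 507.2]
foot ((504.9003601074219, 252.96743774414062), 46.145965576171875) 724
cam [1322.7  427.1  881.5]
postface [509.2 253.6  96.8]
top0 
peg yaw -6.7062302691755225 y at 470: 255.94284828052196 x range [436.5 504.8]
foot ((500.8309631347656, 252.81192016601562), 46.88420486450195) 625
cam [ 255.6  -81.5 1500. ]
postface [499.6 247.6  97.3]
```

arm_command(rows=[[0, 0, 0.75, 0], [0, 0, 0.75, 0], [-0.05, -0.04, 0.7, 0], [-0.05, -0.04, 0.6, 0]])

```text
clock: 8.1
ee_pos: [523.0, -262.0, 272.8]
tcp_rot: [-1.844, -2.541, -0.0]
wrist_force: [-0.4, -0.2, 1.0]
gripper_width: 60.2
gripper_force: 0.0
```

arm_command(rows=[[0, 0, 0, 0], [0, 0, 0, 0], [0, 0, 0, 0], [0, 0, 0, 0], [0, 0, 0, 0]], gripper=0, force=50)

```text
clock: 8.6
ee_pos: [523.7, -263.2, 275.7]
tcp_rot: [1.845, 2.54, 0.0]
wrist_force: [-0.0, 0.0, 2.3]
gripper_width: 4.6
gripper_force: 50.8
```

Run:
```python
from h import *
from station import bot
d=snap(bot,'scene','scene3')
a=cv2.resize(d['pixels'][140:270,200:360,::-1],None,fx=4.4,fy=4.4,interpolation=cv2.INTER_CUBIC)
cv2.imwrite('pics/crop3.png',cv2.convertScaleAbs(a,alpha=1.5)[:600,:800])
s=bot.state();print(s['ee_pos'],s['gripper_width'],s['gripper_force'],s['wrist_force'])
```

```text
[ 523.67610064 -263.22982712  275.72081194] 5.124242447214286 50.928563475608826 [-0.64303782 -0.359523    2.8106056 ]
```

View pics/crop3.png

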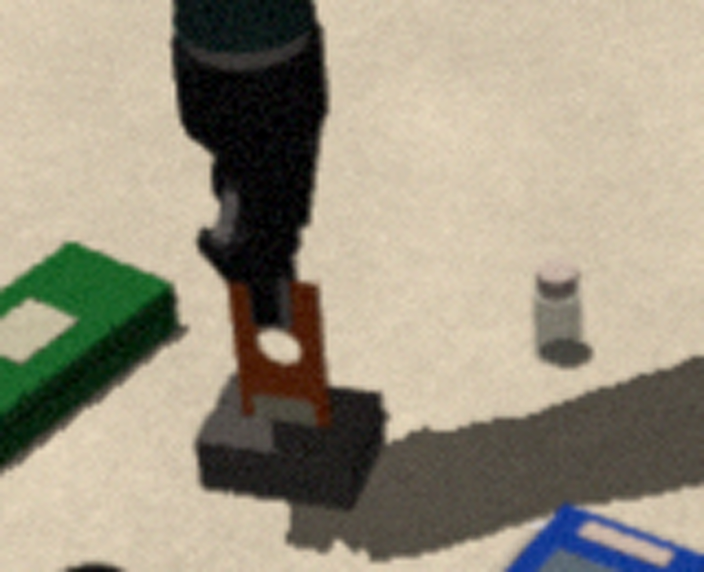

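The crop shows the fingers gripping the plain plate just above the eye (280,345). Now to lift it.

arm_command(rows=[[0, 0, -0.5, 0], [0, 0, -1, 0], [0, 0, -1, 0], [0, 0, -1, 0], [0, 0, -1, 0]])

```text
clock: 9.15
ee_pos: [523.1, -262.8, 366.0]
tcp_rot: [1.846, 2.542, 0.0]
wrist_force: [0.6, -1.0, -1.4]
gripper_width: 5.1
gripper_force: 50.6
```

```bash
cat > tagpose.py <<'E'
from h import *
from station import bot
import sys
np.set_printoptions(precision=1,suppress=True)
s=bot.state();T=s['ee_pos'];M=R.from_rotvec(s['tcp_rot']).as_matrix()
for n in ('scene','top'):
    c=snap(bot,n,n+sys.argv[1]);W=world(c);hsv=cv2.cvtColor(c['pixels'],cv2.COLOR_RGB2HSV).astype(int)
    L=(W-T)@M
    m=(hsv[...,0]>3)&(hsv[...,0]<18)&(hsv[...,1]>140)&(np.abs(L[...,0])<60)&(np.abs(L[...,1])<30)&(L[...,2]>130)&(L[...,2]<290)
    if m.sum()<20: print(n,m.sum());continue
    p=L[m];print(n,m.sum(),'tool-frame pct2/98',np.percentile(p,2,0),np.percentile(p,98,0),'med',np.median(p,0))
    # eye: hole in the mask
    ct,h=cv2.findContours(m.astype(np.uint8),cv2.RETR_CCOMP,cv2.CHAIN_APPROX_NONE)
    for k,cc in enumerate(ct):
        if h[0][k][3]>=0 and cv2.contourArea(cc)>15:
            q=L[cc[:,0,1],cc[:,0,0]];print('hole',cv2.contourArea(cc),'mid',(np.nanmin(q,0)+np.nanmax(q,0))/2,np.nanmax(q,0)-np.nanmin(q,0))
print(T,s['gripper_width'],s['wrist_force'])
E
python3 tagpose.py 4; python3 -c "
from h import *
plan((412,263,375),-7,28,10)"
```

```text
scene 503 tool-frame pct2/98 [-22.8  -0.2 147.5] [ 24.6   8.3 262.3] med [  5.7   4.  204. ]
hole 175.0 mid [ -0.5   3.6 239.6] [43.2  7.8 39.9]
top 0
[ 523.1 -262.8  366. ] 5.145858502856761 [ 0.6 -1.  -1.4]
from [ 524.3 -263.6  368.6] 18.0 goal (412, 263, 375) -7 F [ 0.4  0.3 -0.2] clk 9.25 grip 5.2 50.6
[0.96, 0.1, -0.01, 0.5], [0.96, 0.06, -0.01, 0.5], [0.96, 0.02, -0.01, 0.5], [0.96, -0.03, -0.01, 0.5], [0.96, -0.07, -0.01, 0.5],
[0.96, -0.11, -0.01, 0.5], [0.95, -0.15, -0.01, 0.5], [0.94, -0.19, -0.01, 0.5], [0.93, -0.23, -0.01, 0.5], [0.92, -0.27, -0.01, 0.5],
[0.91, -0.31, -0.01, 0.0], [0.91, -0.31, -0.01, 0.0], [0.91, -0.31, -0.01, 0.0], [0.91, -0.31, -0.01, 0.0], [0.91, -0.31, -0.01, 0.0],
[0.91, -0.31, -0.01, 0.0], [0.91, -0.31, -0.01, 0.0], [0.91, -0.31, -0.01, 0.0], [0.91, -0.31, -0.01, 0.0], [0.91, -0.31, -0.01, 0.0],
[0.91, -0.31, -0.01, 0.0], [0.91, -0.31, -0.01, 0.0], [0.91, -0.31, -0.01, 0.0], [0.91, -0.31, -0.01, 0.0], [0.91, -0.31, -0.01, 0.0],
[0.91, -0.31, -0.01, 0.0], [0.91, -0.31, -0.01, 0.0], [0.91, -0.31, -0.01, 0.0],
```

arm_command(rows=[[0.5, 0.1, 0, 0.5], [0.96, 0.06, 0, 0.5], [0.96, 0.02, 0, 0.5], [0.96, -0.03, 0, 0.5], [0.96, -0.07, 0, 0.5]])

```text
clock: 9.75
ee_pos: [505.4, -176.8, 363.6]
tcp_rot: [-2.113, -2.322, 0.001]
wrist_force: [0.3, -0.1, 0.5]
gripper_width: 5.1
gripper_force: 50.5
```

arm_command(rows=[[0.96, -0.11, 0, 0.5], [0.95, -0.15, 0, 0.5], [0.94, -0.19, 0, 0.5], [0.93, -0.23, 0, 0.5], [0.92, -0.27, 0, 0.5]])

```text
clock: 10.25
ee_pos: [485.4, -82.7, 363.7]
tcp_rot: [-2.354, -2.079, 0.001]
wrist_force: [-0.0, -1.0, -0.6]
gripper_width: 5.3
gripper_force: 50.5
```

arm_command(rows=[[0.91, -0.31, 0, 0], [0.91, -0.31, 0, 0], [0.91, -0.31, 0, 0], [0.91, -0.31, 0, 0], [0.91, -0.31, 0, 0]])

```text
clock: 10.75
ee_pos: [465.7, 11.3, 363.8]
tcp_rot: [-2.352, -2.081, 0.002]
wrist_force: [0.8, -0.1, -0.2]
gripper_width: 5.2
gripper_force: 50.5
```

arm_command(rows=[[0.91, -0.31, 0, 0], [0.91, -0.31, 0, 0], [0.91, -0.31, 0, 0], [0.91, -0.31, 0, 0], [0.91, -0.31, 0, 0]])

```text
clock: 11.25
ee_pos: [446.0, 105.3, 363.8]
tcp_rot: [-2.352, -2.081, 0.002]
wrist_force: [0.4, 0.3, -0.7]
gripper_width: 4.5
gripper_force: 50.5
```

```bash
python3 -c "
from h import *
plan((412,263,366.5),-7,9)"
```

```text
from [446.  105.3 363.8] -7.0 goal (412, 263, 366.5) -7 F [ 0.4  0.3 -0.7] clk 11.25 grip 4.5 50.5
[0.85, -0.29, -0.02, 0.0], [0.85, -0.29, -0.02, 0.0], [0.85, -0.29, -0.02, 0.0], [0.85, -0.29, -0.02, 0.0], [0.85, -0.29, -0.02, 0.0],
[0.85, -0.29, -0.02, 0.0], [0.85, -0.29, -0.02, 0.0], [0.85, -0.29, -0.02, 0.0], [0.85, -0.29, -0.02, 0.0],
```

arm_command(rows=[[0.85, -0.32, -0.03, 0], [0.85, -0.32, -0.03, 0], [0.85, -0.32, -0.03, 0], [0.85, -0.32, -0.03, 0], [0.85, -0.32, -0.03, 0]])

```text
clock: 11.75
ee_pos: [424.6, 193.4, 366.8]
tcp_rot: [-2.352, -2.081, 0.002]
wrist_force: [0.0, -0.3, -1.4]
gripper_width: 5.0
gripper_force: 50.5
```

arm_command(rows=[[0.85, -0.25, 0, 0], [0.85, -0.25, 0, 0], [0.85, -0.25, 0, 0], [0.85, -0.25, 0, 0], [0, 0, 0, 0]])

```text
clock: 12.25
ee_pos: [413.1, 263.9, 366.8]
tcp_rot: [-2.35, -2.084, 0.001]
wrist_force: [0.1, 0.5, -0.0]
gripper_width: 4.9
gripper_force: 50.5
```

```bash
python3 tagpose.py 5
python3 - <<'E'
from h import *
c=load('scene5');W=world(c)
a=cv2.resize(c['pixels'][140:310,400:540,::-1],None,fx=3.5,fy=3.5,interpolation=cv2.INTER_CUBIC)
cv2.imwrite('pics/crop5.png',cv2.convertScaleAbs(a,alpha=1.6)[:600,:800])
plan((412,263,366),-7,1)
E
```

```text
scene 650 tool-frame pct2/98 [-22.9  -0.9 147. ] [ 25.4   7.6 263. ] med [ 10.6   3.6 201.5]
top 77 tool-frame pct2/98 [-25.8  -3.1 145.5] [ -1.8  13.8 247. ] med [-21.9  -0.3 169.6]
[413.1 263.9 366.8] 4.892749642970794 [ 0.1  0.5 -0. ]
from [413.3 262.6 366.9] -6.9 goal (412, 263, 366) -7 F [ 0.1  0.1 -1. ] clk 12.35 grip 5.2 50.5
[0.01, -0.07, 0.05, 0.01],
```

View pics/crop5.png

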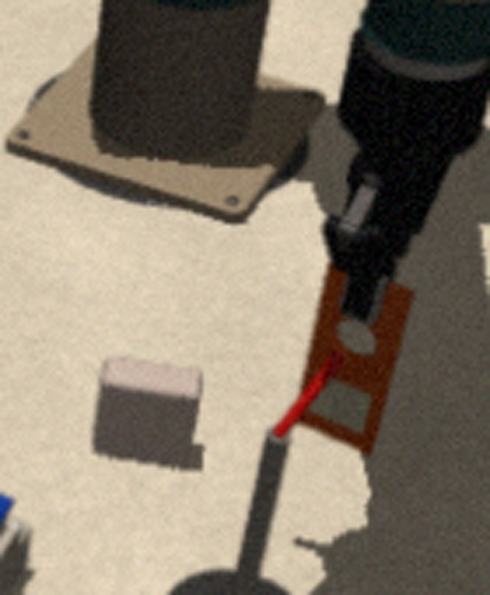

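The crop shows the peg tip at (335,358), with the tag behind it. Its eye at (355,335) lines up numerically to within 1 mm sideways. Now I'll thread the eye on.

arm_command(rows=[[0, 0, 0.12, 0], [0, 0.5, 0, 0], [0, 0.5, 0, 0], [0, 0.4, 0, 0], [0, 0.3, 0, 0]])

```text
clock: 12.85
ee_pos: [448.8, 258.3, 365.4]
tcp_rot: [2.354, 2.081, 0.001]
wrist_force: [-0.3, 0.1, -0.3]
gripper_width: 5.0
gripper_force: 50.5
```

arm_command(rows=[[0, 0.35, 0.1, 0], [0, 0.4, 0.15, 0], [0, 0.4, 0.15, 0], [0, 0, 0.1, 0]])

```text
clock: 13.25
ee_pos: [471.3, 255.7, 354.8]
tcp_rot: [2.353, 2.081, 0.0]
wrist_force: [0.2, 0.3, -0.1]
gripper_width: 5.2
gripper_force: 50.5
```

```bash
python3 tagpose.py 6
python3 - <<'E'
from h import *
c=load('scene6')
a=cv2.resize(c['pixels'][180:300,420:540,::-1],None,fx=4.5,fy=4.5,interpolation=cv2.INTER_CUBIC)
cv2.imwrite('pics/crop6.png',cv2.convertScaleAbs(a,alpha=1.6)[:600,:800])
plan((469,256.5,355),-7,1)
E
```

```text
scene 616 tool-frame pct2/98 [-23.3  -0.5 147.6] [ 25.1   7.6 262.7] med [ 11.7   3.7 199.6]
top 99 tool-frame pct2/98 [-25.1 -13.3 142. ] [ -2.4   3.2 260.7] med [-19.9  -2.6 179.7]
[471.3 255.7 354.8] 5.188636198480603 [ 0.2  0.3 -0.1]
from [470.2 255.7 354.6] -7.0 goal (469, 256.5, 355) -7 F [-0.6 -0.3 -1.4] clk 13.35 grip 4.9 50.5
[0.03, -0.06, -0.02, 0.0],
```

View pics/crop6.png

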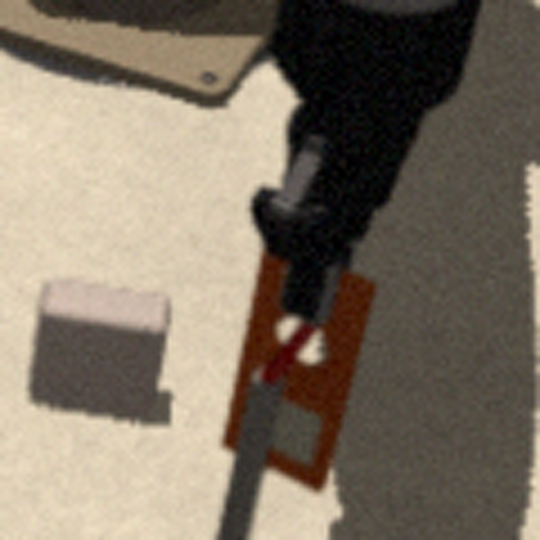

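The crop shows the red peg running from the post at (265,380) through the eye at (300,340). I'll lower it onto the peg.

arm_command(rows=[[0, 0, 0.1, 0], [0, 0, 0.05, 0], [0, 0, 0, 0]])

```text
clock: 13.65
ee_pos: [470.0, 255.9, 352.2]
tcp_rot: [-2.352, -2.082, 0.001]
wrist_force: [-0.1, 0.4, -0.5]
gripper_width: 4.8
gripper_force: 50.5
```

```bash
python3 -c "
from h import *
plan((469,256.5,355),-7,1)"
```

```text
from [470.  255.9 352.2] -7.0 goal (469, 256.5, 355) -7 F [-0.1  0.4 -0.5] clk 13.65 grip 4.8 50.5
[0.03, -0.05, -0.14, 0.01],
```

arm_command(rows=[[0, 0, 0.06, 0], [0, 0, 0, 0]])

```text
clock: 13.85
ee_pos: [470.3, 255.9, 351.2]
tcp_rot: [2.353, 2.082, 0.0]
wrist_force: [0.9, 0.3, -0.1]
gripper_width: 5.2
gripper_force: 50.5
```

arm_command(rows=[[0, 0, 0, 0], [0, 0, 0, 0], [0, 0, 0, 0]], gripper=18)

```text
clock: 14.15
ee_pos: [470.4, 255.8, 351.3]
tcp_rot: [2.353, 2.082, 0.0]
wrist_force: [0.4, 0.4, -0.3]
gripper_width: 17.9
gripper_force: 0.0
```

arm_command(rows=[[0, 0, -0.3, 0], [0, 0, -0.6, 0], [0, 0, -1, 0], [0, 0, -1, 0], [0, 0, -1, 0]])

```text
clock: 14.65
ee_pos: [470.4, 255.8, 431.1]
tcp_rot: [2.352, 2.082, 0.002]
wrist_force: [-0.2, -0.2, -0.5]
gripper_width: 18.1
gripper_force: 0.0
```

arm_command(rows=[[0, 0, -1, 0], [0, 0, -1, 0], [0, 0, -1, 0], [0, 0, 0, 0], [0, 0, 0, 0]])

```text
clock: 15.15
ee_pos: [470.4, 255.8, 489.8]
tcp_rot: [2.352, 2.081, 0.003]
wrist_force: [0.2, -0.4, -0.2]
gripper_width: 18.3
gripper_force: 0.0
```

```bash
python3 cov.py
python3 - <<'E'
from h import *
c=load('scene2');W=world(c)
hsv=cv2.cvtColor(c['pixels'],cv2.COLOR_RGB2HSV).astype(int)
m=(hsv[...,0]>3)&(hsv[...,0]<18)&(hsv[...,1]>140)&(np.hypot(W[...,0]-470,W[...,1]-256)<50)
p=W[m];print(np.percentile(p,[1,50,99],0).round(1))
a=cv2.resize(c['pixels'][180:340,290:540,::-1],None,fx=3.1,fy=3.1,interpolation=cv2.INTER_CUBIC)
cv2.imwrite('pics/crop7.png',cv2.convertScaleAbs(a,alpha=1.6)[:600,:800])
plan((469,256.5,355),-7,1)
E
```

```text
top L 559 -0.0022712127227961943 65.52312032366376
top R 546 -0.00982984987124652 65.45726261165362
scene L 581 -0.011048603819030995 66.71198547486415
scene R 529 -0.009489993763262573 66.7893625316043
[[464.4 232.2  87. ]
 [474.3 261.7 174.9]
 [507.7 280.8 480.4]]
from [470.  255.7 488.1] -7.0 goal (469, 256.5, 355) -7 F [-0.3 -0.4 -0.9] clk 15.25 grip 17.9 0.0
[0.03, -0.06, 6.66, 0.0],
```

View pics/crop7.png

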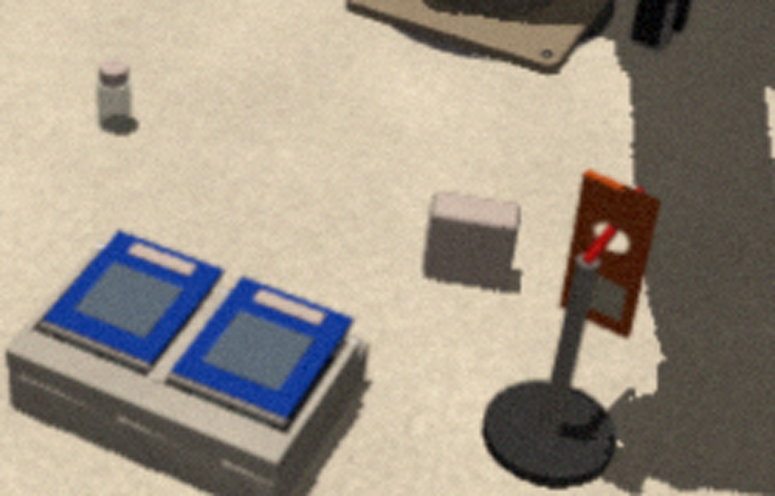

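The crop shows both covers shut at (130,300) and (260,350). The tag hangs on the peg through its eye at (610,238), and the gripper is clear. I'll let it settle, then hand in.

arm_command(rows=[[0, 0, 0, 0], [0, 0, 0, 0], [0, 0, 0, 0], [0, 0, 0, 0], [0, 0, 0, 0]])

```text
clock: 15.75
ee_pos: [470.3, 255.8, 488.9]
tcp_rot: [-2.353, -2.082, 0.0]
wrist_force: [-0.4, -0.3, -0.6]
gripper_width: 17.9
gripper_force: 0.0
```

arm_command(rows=[[0, 0, 0, 0], [0, 0, 0, 0], [0, 0, 0, 0], [0, 0, 0, 0], [0, 0, 0, 0]])

```text
clock: 16.25
ee_pos: [470.3, 255.8, 489.2]
tcp_rot: [2.353, 2.082, 0.0]
wrist_force: [0.3, -0.8, 0.3]
gripper_width: 18.2
gripper_force: 0.0
```

arm_command(rows=[[0, 0, 0, 0], [0, 0, 0, 0], [0, 0, 0, 0], [0, 0, 0, 0], [0, 0, 0, 0]])

```text
clock: 16.75
ee_pos: [470.3, 255.8, 489.1]
tcp_rot: [-2.353, -2.082, 0.0]
wrist_force: [0.2, 0.2, 0.2]
gripper_width: 18.2
gripper_force: 0.0
```

Run:
```python
from station import bot
from h import *
for k in '78':
    c=snap(bot,'scene','scene'+k);W=world(c);hsv=cv2.cvtColor(c['pixels'],cv2.COLOR_RGB2HSV).astype(int)
    m=(hsv[...,0]>3)&(hsv[...,0]<18)&(hsv[...,1]>140)&(np.hypot(W[...,0]-480,W[...,1]-256)<50)&(W[...,2]<230)
    p=W[m];print(np.percentile(p,[1,50,99],0).round(1))
print(bot.job_done())
```

```text
[[466.2 232.6  87.6]
 [474.  261.3 170.7]
 [481.5 280.7 205.4]]
[[466.3 232.4  87.4]
 [473.9 261.5 171.1]
 [485.8 280.9 205.3]]
the job is handed in; nothing more can be done
None
```

I handed the job in at about 17 s: in the last images both covers lie flat and shut, and the tag hangs still on the peg by its eye with the robot clear; the hand-in returned no verdict.

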